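Hang a drop weight on the carousel's free hook

ROBOT

A 6-joint arm with a two-finger parallel gripper is mounted at the origin on a cart in front of the work surface, level with it; the furniture and walls round the work are solid. World frame = base frame: x ahead of the robot, y to its left, z up, the work surface at z = 0. Lengths are in m, angles in degrees, forces in N, time in s.
With the tool pointing down it reaches from about 0.3 to 0.775 m from the base axis. Payload 14.6 kg.
Tool frame: the origin (TCP) lies midway between the tips of the shut fingers; the grasp point (between the pads) lies bot.grasp_offset behind it (bot.grasp_offset is the distance from the TCP to the grasp point, in m); z points along the fingers, y is the line along which they close (so a half turn about z gives the same grasp; the last joint's range is limited). The gripper opens to 85 mm and grips with 20 to 120 N. Pads are 22 mm wide; open, the fingers measure 114 mm over their backs; the gripper's body (76 mm by 85 mm) begins 54 mm behind the grasp point. The pads swing forward as they close: fully open they stand 13 mm farther back than shut.
Start: joints at [64.939, 17.183, 87.147, -0, 75.671, -3.816], TCP at [0.199, 0.513, 0.231] pointing down, gripper open.
Joint ranges: [-173.82, 173.82], [-45.26, 126.66], [13.44, 144.39], [-59.66, 239.66], [0, 175.72], [-146.38, 146.38]. Speed limits (degrees/s): [127.2, 127.2, 147.25, 180, 180, 180].

INTERFACE

Orientations are given as a 3x3 rotation matrix whose columns are the frame's x, y, z axes.
In Python, from workcell import bot, imaging, job gives the robot as it stands.
- The arm moves only by the tool move_arm, never from a script. Its argument "increments" is a list of rows, each an object with "claw": the closure, from -1 (fully open) to 1 (shut); "offset": the shift along the tool's x, y, z in cm, a list of three; "turn": the turn about the tool's z in degrees. A call has 1 to 8 rows; each row is the pose to reach, as a shift and turn from the pose commanded when the call began, along the tool's axes at that moment; what a row does not reach only later rows make up. A row lasts 1/10 s, in which the tool goes at most 50 mm and 8.59 degrees, less where a joint would pass 70% of its speed; a pose out of reach is approached as far as the arm can. A call with a gripper value outside its range is refused whole. The fingers move at their own pace and stop on an object; the grip force is fixed at half the most. Time passes only in rows, so rows that repeat a pose let the fingers close. It gives the time, the measured TCP pose, the force, the opening and the grip force at its end, in the units of the state.
- bot.state(): the state, without advancing time (a new reading comes with each control period).
- imaging.grab_frame(name): name is "scene" or "top" or "wrist"; returns (picture, depth): 420x560x3 uint8, red, green, blue; 420x560 float32, m along the optical axis (not along the pixel's ray), 0 where there is no reading.
- imaging.camera_model(name): a dict with "mtx" (3x3 intrinsics, pixels), "camera_from_world" (4x4, takes a point from world to camera coordinates). Camera axes: x right, y down, z forward; pixel columns grow to the right and rows downward; lengths in m; the calibration is good to about 2 mm. A picture is of the moment at which its call begins: read the wrist's pose just before it. camera_model takes no time and is no camera call; for the wrist camera it gives the pose at the moment of the call.
- job.sign_off(): hands the job in; it is judged then, once.
The state is a dict: "time": time; "joint_pos": joint angles; "dq": joint speeds; "effort": joint torques, N m; "eef_pos": TCP position; "tcp_rot": TCP orientation; "contact_force": force on the tool from outside, world axes, zero at the start; "moment": the same for the moment, N m; "grip_width": finger opening in m; "gripper_force": force on a finger pad.
Only numpy, scipy, OpenCV 4.12 (cv2) and the standard library are available. Lean on these libraries where they do the work, as an engineer would, in place of code of your own. Each camera call takes 0.05 s, during which the arm holds its last target. There are 200 camera calls.

TASK

Turn the weight carousel until its one empty hook faces the pointer at the front of the stand. Then hang the loose drop weight by its loop on that hook: draw it down past the sprung catch and press it firmly home on its seat for a moment with about 10 N (never over 25 N), so that the catch springs back over the loop, and let go. Leave everything else on the bench where it is.

Things in the scene. Friction and masses are not known exactly. Their poses are not given: they have to be found in the camera images.
- stand: Round wooden foot of the carousel, 150 mm across, 18 mm high, fixed. Origin on the turning axis at bench height. Its -x axis is its front, marked by a small steel pointer bar (30 x 8 mm) on the rim, roughly towards the robot.
- rack (a joint): Turning angle of the rack, rad, anticlockwise from above; turns both ways, several turns, and stays where left (drag 0.15 N m). 0 or 2 pi: empty hook over the front pointer. Post 18 mm, wooden hub 56 mm across (z 136 to 182), four steel hooks at right angles; three carry weights like the loose one, fixed on, hanging 68 to 109 mm from the axis.
- knob_centre (a point): Centre of the round wooden knob on top of the rack, on the turning axis: 40 mm across, from 190 to 222 mm above the bench. The rack can be turned by it.
- hook_seat (a point): Nominal seat of the empty hook, where the underside of a hung loop's bar rests: 86.5 mm from the axis, 160 mm up; turns with the rack, -x points outward. The hook is clamped up to 5 mm above or below this nominal height (seat, tip, block, catch together); that setting is NOT measured and must be felt. Rigid. The seat is the top of a level arm 10 mm wide, 8 mm deep.
- hook_tip (a point): Nominal top of the empty hook's upturned round tip, 13 mm above the seat, 10.5 mm farther out (same unmeasured height error). Tip 8 mm thick: its inner face is 6.5 mm outward of the seat point. On the inner side a block 12 mm wide rises 26 mm above the seat, its face 6.5 mm inward of the seat point; so the throat is 13 mm wide.
- catch (a joint): Sprung brass catch of the empty hook, m: 0 = out (closed), up to 0.0095 = pushed into the block. Its nose slopes (65 degrees) out over the seat from 28 to 9.5 mm above it, leaving 4 mm to the tip. A bar pressed down with about 4 to 10 N pushes it in; when the bar is on the seat the catch springs out above it.
- weight_loop (a point): Loose aluminium drop weight, 0.08 to 0.17 kg, upright on the bench: cylinder 40 mm across, 38 high, with a rigid steel loop on top. This point: middle of the loop's opening, 59 mm above the underside. Loop in the y-z plane, 36 mm wide (y) outside, opening 24 wide, 42 high; legs 6 (y) x 8 mm (x). Grip it across the legs (along y) from above, so the hook can pass between the fingers.
- weight_bar (a point): Middle of the underside of the loop's round top bar (8 mm thick, along y), which rests on the seat when hung: 80 mm above the weight's underside, 21 mm above point weight_loop. The weight is 88 mm high in all. Half a turn about z makes no difference.
- thread_spool_c (a point): Bystander: wooden thread spool, 39 mm across, 58 mm high; centre.
- pigment_jar_1_c (a point): Bystander: glass jar with white lid, 48 mm across, 58 mm high; centre.
- pigment_jar_0_c (a point): Bystander: glass jar with black lid, 52 mm across, 62 mm high; centre.
- masking_tape_c (a point): Bystander: roll of paper tape lying flat, 94 mm across, 19 mm high; centre.
- cork_pad_c (a point): Bystander: cork block, 56 x 80 x 20 mm; centre.
Mind the look-alikes: they are no part of the job. Leave any blue or green look-alike of the part that bears weight_loop alone.

How it is judged:
By the outcome, as a careful person would: the job done as asked, in the order asked, and still so for the second after the job is handed in, with the robot touching nothing.
It also fails if it takes over 64 s, if anything falls off the work surface, if the arm or the gripper's body presses on something with over 40 N, if the wrist force passes 120 N, or if a joint passes its speed limit or range.

## Working session

There is one attempt and no reset: what is moved stays moved. The work goes in short steps, Python scripts to look and compute and a tool call to move; the robot and the scene stay as the last step left them, time stands still between calls to the robot, and variables do not carry over. Pictures are saved under pics/ and viewed, at most 10 in all, crops included, and the job is handed in when it is done.

Besides the shell and the picture viewer there is one more tool, called after "Request:" as name([rows], argument=value, ...), one row to a line, values as JSON. move_arm: Moves the arm, as the interface text tells. Its arguments: {"type":"object","properties":{"increments":{"type":"array","items":{"type":"object","properties":{"claw":{"type":"number"},"offset":{"type":"array","items":{"type":"number"}},"turn":{"type":"number"}}}}},"required":["increments"]}

```bash
mkdir -p pics; cat > h.py <<'E'
import numpy as np, cv2
from workcell import bot, imaging, job
def grab(n):
    m=imaging.camera_model(n); p,d=imaging.grab_frame(n)
    return p,d,m['mtx'],m['camera_from_world']
def world(u,v,d,K,T):
    c=np.linalg.inv(K)@np.stack([u*d,v*d,d*np.ones_like(d)])
    R,t=T[:3,:3],T[:3,3]
    return R.T@(c-t[:,None])
def cloud(d,K,T):
    v,u=np.mgrid[:d.shape[0],:d.shape[1]]
    return world(u.ravel()*1.,v.ravel()*1.,d.ravel().astype(float),K,T).T.reshape(*d.shape,3)
def ray(u,v,z,K,T):
    R,t=T[:3,:3],T[:3,3]; o=-R.T@t; r=R.T@np.linalg.inv(K)@np.array([u,v,1.])
    return o+r*(z-o[2])/r[2]
def save(n,p): cv2.imwrite('pics/'+n,p[:,:,::-1])
E
python3 - <<'E'
from h import *
print(bot.state(), bot.grasp_offset)
for n in ['scene','top']:
    p,d,K,T=grab(n); save(n+'0.png',p); np.savez('/tmp/'+n,p=p,d=d,K=K,T=T); R=T[:3,:3]; print(n,-R.T@T[:3,3],R[2],K[0,0])
E
```

```text
{'time': 0.0, 'joint_pos': array([ 6.49388903e+01,  1.72168376e+01,  8.71845495e+01,  5.06838908e-04,
        7.56695052e+01, -3.81545070e+00]), 'dq': array([-0.01646033,  0.01160493,  0.02398221, -0.00160169,  0.06825596,
        0.00439604]), 'effort': array([-2.74742437e-03, -5.43517184e+01, -3.61777496e+01, -2.71912077e-04,
        4.05135448e-03,  3.78890741e-05]), 'eef_pos': array([0.19918902, 0.51238581, 0.23067837]), 'tcp_rot': array([[-9.32034507e-01,  3.62369141e-01, -5.31866754e-04],
       [ 3.62369520e-01,  9.32033842e-01, -1.11718922e-03],
       [ 9.08829178e-05, -1.23399120e-03, -9.99999235e-01]]), 'contact_force': array([-0.2054943 , -0.10489295,  0.08389107]), 'moment': array([-0.0047956 ,  0.03744983, -0.01391421]), 'gripper_force': 0.0, 'grip_width': 0.08513565895078325} 0.0187
scene [-0.16663101 -0.64991867  0.95500688] [ 0.52405953  0.55628696 -0.64490807] 482.83893383908077
top [0.42065264 0.06740083 1.22345436] [ 0.08706792 -0.00173842 -0.99620086] 396.98282784065634
```

View pics/scene0.png

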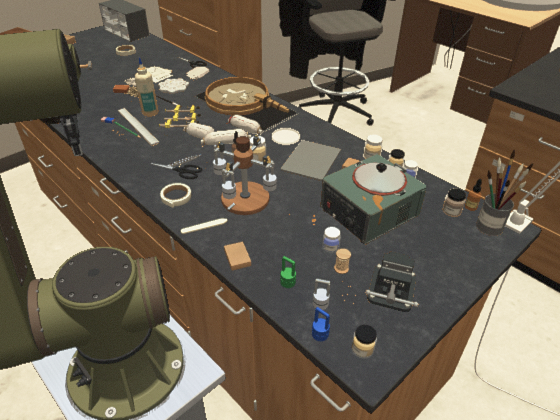

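View pics/top0.png

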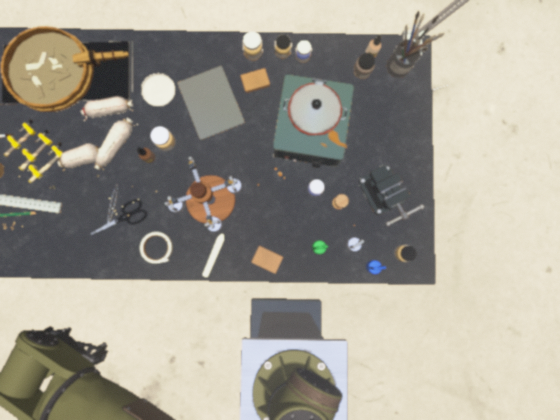

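The scene picture shows the carousel at (245,195), with weights at (220,165), (228,190) and (270,182). The candidates for the loose weight are silver at scene (321,292) / top (355,244), green at top (320,247) and blue at top (376,267). Silver fits, since the green and blue ones are the excluded look-alikes. I'll confirm this in an enlarged crop and measure.

```bash
python3 - <<'E'
from h import *
t=np.load('/tmp/top.npz'); s=np.load('/tmp/scene.npz')
z=lambda p,x,y,w,h:cv2.resize(p[y:y+h,x:x+w],(400,300),interpolation=cv2.INTER_CUBIC)
a=np.vstack([np.hstack([z(t['p'],150,140,120,90),z(t['p'],300,200,120,90)]),np.hstack([z(s['p'],190,125,120,90),z(s['p'],260,250,120,90)])])
save('crop1.png',a)
P=cloud(t['d'],t['K'],t['T']); Ps=cloud(s['d'],s['K'],s['T'])
# knob
for nm,Q in (('top',P),('scene',Ps)):
    for lo,hi in ((.212,.23),(.183-.04,.183)):
        m=(Q[...,2]>lo)&(Q[...,2]<hi)&(Q[...,0]>.3)&(Q[...,0]<.75)&(Q[...,1]>0)&(Q[...,1]<.4)
        q=Q[m]; print(nm,lo,len(q),q.mean(0) if len(q) else '', q.min(0) if len(q) else '',q.max(0) if len(q) else '')
    m=(Q[...,2]>.012)&(Q[...,2]<.1)&(Q[...,0]>.25)&(Q[...,0]<.6)&(Q[...,1]>-.45)&(Q[...,1]<0)
    n,l,st,c=cv2.connectedComponentsWithStats(m.astype('uint8'))
    for i in range(1,n):
        if st[i,4]>15:
            q=Q[l==i]; print(nm,c[i].round(),st[i,4],'med',np.median(q,0).round(3),'min',q.min(0).round(3),'max',q.max(0).round(3))
# stand disc: brown in height 10-25mm
for nm,d,Q in (('top',t,P),('scene',s,Ps)):
    hsv=cv2.cvtColor(d['p'],cv2.COLOR_RGB2HSV)
    m=(Q[...,2]>.012)&(Q[...,2]<.024)&(Q[...,0]>.35)&(Q[...,0]<.75)&(Q[...,1]>0.1)&(Q[...,1]<.4)&(hsv[...,1]>90)
    q=Q[m][:,:2].astype(np.float32); print(nm,'disc',len(q),cv2.minEnclosingCircle(q))
E
```

```text
top 0.212 196 [0.56604293 0.26430416 0.2219048 ] [0.54737351 0.24614377 0.21224559] [0.58581974 0.28440103 0.22738132]
top 0.143 636 [0.5593587  0.26108395 0.16736486] [0.47136061 0.17029851 0.1442966 ] [0.66110921 0.35980819 0.18292944]
top [390. 201.] 850 med [ 0.566 -0.264  0.076] min [ 0.493 -0.364  0.012] max [ 0.6   -0.206  0.1  ]
top [315. 192.] 100 med [ 0.591 -0.052  0.054] min [ 0.581 -0.077  0.012] max [ 0.6   -0.033  0.063]
top [341. 201.] 154 med [ 0.563 -0.128  0.058] min [ 0.548 -0.149  0.015] max [ 0.584 -0.113  0.065]
top [354. 244.] 162 med [ 0.437 -0.168  0.039] min [ 0.419 -0.189  0.015] max [ 0.455 -0.152  0.092]
top [319. 247.] 152 med [ 0.426 -0.066  0.039] min [ 0.408 -0.084  0.014] max [ 0.444 -0.048  0.092]
top [405. 253.] 307 med [ 0.413 -0.316  0.06 ] min [ 0.388 -0.349  0.013] max [ 0.436 -0.297  0.067]
top [375. 267.] 173 med [ 0.372 -0.229  0.038] min [ 0.351 -0.252  0.014] max [ 0.39  -0.213  0.092]
scene 0.212 115 [0.56454207 0.26006903 0.21952102] [0.54546833 0.24342829 0.21203436] [0.58489737 0.28150803 0.22519604]
scene 0.143 812 [0.55609188 0.2534
[... 164 characters left out ...]
ax [ 0.6   -0.039  0.062]
scene [342. 259.] 263 med [ 0.559 -0.137  0.054] min [ 0.547 -0.15   0.014] max [ 0.587 -0.113  0.062]
scene [288. 272.] 321 med [ 0.425 -0.074  0.038] min [ 0.406 -0.09   0.012] max [ 0.446 -0.05   0.092]
scene [391. 286.] 1355 med [ 0.562 -0.288  0.077] min [ 0.493 -0.366  0.012] max [ 0.6   -0.209  0.1  ]
scene [321. 310.] 759 med [ 0.381 -0.22   0.038] min [ 0.35  -0.255  0.012] max [ 0.458 -0.157  0.091]
scene [364. 340.] 627 med [ 0.403 -0.333  0.055] min [ 0.387 -0.353  0.012] max [ 0.437 -0.302  0.066]
top disc 1206 ((0.4913932681083679, 0.21015147864818573), 0.16717873513698578)
scene disc 1000 ((0.5559041500091553, 0.24433095753192902), 0.2374647855758667)
```

View pics/crop1.png

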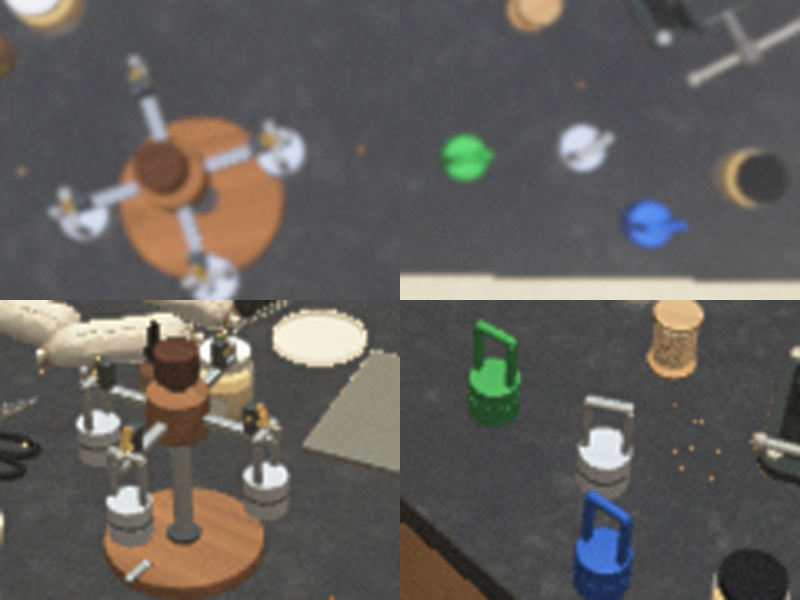

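The crop confirms it: in the top view the empty hook points up-left (crop (138,70), knob at (160,165)). The silver loose weight is at crop (580,150), with green at (465,157) and blue at (650,222). The pointer bar is at scene crop (138,570). Next I'll measure the angles.

```bash
python3 - <<'E'
from h import *
t=np.load('/tmp/top.npz'); s=np.load('/tmp/scene.npz')
P=cloud(t['d'],t['K'],t['T']); Ps=cloud(s['d'],s['K'],s['T'])
c=np.array([.566,.264])
for nm,d,Q in (('top',t,P),('scene',s,Ps)):
    K,T=d['K'],d['T']
    sel=(abs(Q[...,0]-.437)<.04)&(abs(Q[...,1]+.168)<.035)
    m=sel&(Q[...,2]>.075)&(Q[...,2]<.1); q=Q[m]; x=q[:,:2]-q[:,:2].mean(0); w,v=np.linalg.eigh(x.T@x)
    print(nm,'bar',len(q),q.mean(0),v[:,1],np.ptp(x@v[:,1]),np.degrees(np.arctan2(v[1,1],v[0,1])))
    m=sel&(Q[...,2]>.03)&(Q[...,2]<.046); q=Q[m]; print('cyl top',len(q),cv2.minEnclosingCircle(q[:,:2].astype(np.float32)), np.median(q[:,2]))
    # disc
    hsv=cv2.cvtColor(d['p'],cv2.COLOR_RGB2HSV)
    r=np.hypot(Q[...,0]-c[0],Q[...,1]-c[1])
    m=(abs(Q[...,2]-.018)<.006)&(r<.1)&(hsv[...,1]>90); q=Q[m][:,:2].astype(np.float32)
    print('disc',len(q),cv2.minEnclosingCircle(q))
    m=(abs(Q[...,2]-.02)<.012)&(r<.095)&(r>.04)&(hsv[...,1]<60)&(hsv[...,2]>130); n,l,st,cc=cv2.connectedComponentsWithStats(m.astype('uint8'))
    for i in range(1,n):
        q=Q[l==i].mean(0)
        if st[i,4]>3: print('ptr',cc[i],st[i,4],q,np.degrees(np.arctan2(*(q[:2]-c)[::-1])))
    m=(Q[...,2]>.135)&(Q[...,2]<.2)&(r>.035)&(r<.125); q=Q[m]; a=np.degrees(np.arctan2(q[:,1]-c[1],q[:,0]-c[0]))
    h,e=np.histogram(a,np.arange(-180,181,5)); print([(int(e[i]),int(h[i])) for i in range(72) if h[i]])
    rr=r[m]
    for lo in (-180,-90,0,90):
        k=(a>lo)&(a<lo+90)&(rr<.065); print(lo,k.sum(),np.median(a[k]), 'maxr',rr[(a>lo)&(a<lo+90)].max())
E
```

```text
top bar 37 [ 0.43648227 -0.1708467   0.0862568 ] [-0.53916496  0.84220018] 0.03399047886208037 122.62681215085826
cyl top 102 ((0.4368448853492737, -0.1712009757757187), 0.019526010379195213) 0.03767979877915083
disc 1050 ((0.5670514702796936, 0.26584556698799133), 0.07502023130655289)
ptr [212.75 216.25] 4 [0.51391    0.25513032 0.02170266] -170.33658767075303
[(-175, 6), (-170, 22), (-165, 50), (-160, 48), (-155, 13), (-150, 3), (-85, 9), (-80, 13), (-75, 64), (-70, 40), (-65, 18), (-60, 3), (10, 4), (15, 56), (20, 47), (25, 7), (95, 8), (100, 22), (105, 53), (110, 53), (115, 16), (120, 3)]
-180 40 -161.8053571415822 maxr 0.09948501632014431
-90 46 -69.82766737485605 maxr 0.09938532173813454
0 46 20.420177747655707 maxr 0.10162343929217132
90 46 107.83177174077689 maxr 0.10136825734063266
scene bar 60 [ 0.43746274 -0.17487513  0.08492919] [-0.52629442  0.85030241] 0.034668926424727325 121.75542397410935
cyl top 178 ((0.437646746635437, -0.1734181046485901), 0.021446289494633675) 0.03742133393995891
disc 863 ((0.5691121220588684, 0.26141923666000366), 0.07759036868810654)
ptr [231.  205.5] 18 [0.50259258 0.25158341 0.02097839] -168.92040822157276
[(-175, 8), (-170, 20), (-165, 37), (-160, 77), (-155, 28), (-150, 14), (-85, 15), (-80, 31), (-75, 85), (-70, 33), (-65, 15), (-60, 3), (5, 1), (10, 20), (15, 48), (20, 26), (25, 1), (95, 1), (100, 14), (105, 48), (110, 67), (115, 24), (120, 10)]
-180 32 -156.72686707697676 maxr 0.10116085222603177
-90 37 -71.04843909571929 maxr 0.10170171558546033
0 18 16.043327058926522 maxr 0.10201952527471195
90 37 108.90250417504865 maxr 0.09728373097398331
```

Empty hook is at about +19.5° and the pointer at about −169.5°, with the axis near (0.567, 0.264). I'll move over the knob with a yaw that allows one clockwise turn of about 189°.

Request:
move_arm([
  {"claw": -1, "offset": [0, 0, -5], "turn": -8},
  {"claw": -1, "offset": [-5, -1, -10], "turn": -16},
  {"claw": -1, "offset": [-43.2, -9.9, -13], "turn": -46},
  {"claw": -1, "offset": [-43.2, -9.9, -13], "turn": -46},
  {"claw": -1, "offset": [-43.2, -9.9, -13], "turn": -46},
  {"claw": -1, "offset": [-43.2, -9.9, -13], "turn": -46},
  {"claw": -1, "offset": [-43.2, -9.9, -13], "turn": -46},
  {"claw": -1, "offset": [-43.2, -9.9, -13], "turn": -46},
])

```text
time: 0.9
eef_pos: [0.4659, 0.3318, 0.3477]
tcp_rot: [[-0.908, -0.419, -0.0], [-0.419, 0.908, -0.0], [0.0, 0.0, -1.0]]
contact_force: [0.3, 0.6, 0.6]
grip_width: 0.0855
gripper_force: 0.0
```

Request:
move_arm([
  {"claw": -1, "offset": [0, 0, 0], "turn": 0},
  {"claw": -1, "offset": [0, 0, 0], "turn": 0},
])

```text
time: 1.1
eef_pos: [0.4651, 0.3327, 0.3471]
tcp_rot: [[-0.909, -0.417, -0.001], [-0.417, 0.909, -0.0], [0.001, 0.0, -1.0]]
contact_force: [-0.7, 1.0, -0.2]
grip_width: 0.0849
gripper_force: 0.0
```

Request:
move_arm([
  {"claw": -1, "offset": [-6.3, -10.4, -3], "turn": 0},
  {"claw": -1, "offset": [-6.3, -10.4, -3], "turn": 0},
  {"claw": -1, "offset": [-6.3, -10.4, -3], "turn": 0},
  {"claw": -1, "offset": [-6.3, -10.4, -3], "turn": 0},
  {"claw": -1, "offset": [-6.3, -10.4, -3], "turn": 0},
  {"claw": -1, "offset": [-6.3, -10.4, -3], "turn": 0},
])

```text
time: 1.7
eef_pos: [0.5642, 0.2665, 0.3775]
tcp_rot: [[-0.907, -0.42, -0.0], [-0.42, 0.907, 0.0], [0.0, 0.0, -1.0]]
contact_force: [-0.2, 0.3, 0.1]
grip_width: 0.0856
gripper_force: 0.0
```

```bash
python3 - <<'E'
from h import *
print(bot.state()['eef_pos'],bot.state()['joint_pos'])
p,d,K,T=grab('wrist'); save('w1.png',p); np.savez('/tmp/w1',p=p,d=d,K=K,T=T)
R=T[:3,:3];print(-R.T@T[:3,3],R[2],R[0])
Q=cloud(d,K,T)
for lo,hi in ((.212,.23),(.012,.024)):
    m=(Q[...,2]>lo)&(Q[...,2]<hi)&(np.hypot(Q[...,0]-.567,Q[...,1]-.264)<(.03 if lo>.1 else .09)); q=Q[m]
    if len(q): print(lo,len(q),cv2.minEnclosingCircle(q[:,:2].astype(np.float32)),np.median(q,0))
E
```

```text
[0.56421106 0.26650571 0.37754294] [ 2.19163407e+01  2.41986218e+01  5.87661730e+01  1.23051928e-02
  9.70611659e+01 -9.29413848e+01]
[0.49612981 0.2344252  0.51978227] [ 0.26822196  0.12438658 -0.95529313] [-4.20117816e-01  9.07469548e-01  2.01206929e-04]
0.212 1105 ((0.5694009065628052, 0.264013409614563), 0.019895406439900398) [0.56785152 0.26365513 0.22123573]
0.012 3550 ((0.569543182849884, 0.264379620552063), 0.07506371289491653) [0.54868507 0.24705087 0.01744755]
```

View pics/w1.png

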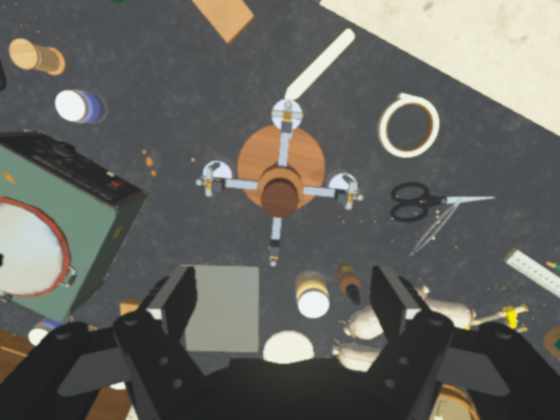

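The wrist view shows the knob at (280,196), the empty hook pointing down at (275,245) and weighted hooks at the other three; the pointer is hidden under the front weight. The circle fits match the known sizes (radii 19.9 and 75.1 mm), giving an axis of about (0.569, 0.2643). I'll descend and grip.

Request:
move_arm([
  {"claw": -1, "offset": [-0.35, -0.38, 5], "turn": 0},
  {"claw": -1, "offset": [-0.35, -0.38, 10], "turn": 0},
  {"claw": -1, "offset": [-0.35, -0.38, 14], "turn": 0},
  {"claw": -1, "offset": [-0.35, -0.38, 17], "turn": 0},
  {"claw": -1, "offset": [-0.35, -0.38, 19], "turn": 0},
  {"claw": -1, "offset": [-0.35, -0.38, 19], "turn": 0},
  {"claw": 0.2, "offset": [-0.35, -0.38, 19], "turn": 0},
  {"claw": 1, "offset": [-0.35, -0.38, 19], "turn": 0},
])

```text
time: 2.55
eef_pos: [0.5704, 0.2638, 0.1896]
tcp_rot: [[-0.908, -0.419, 0.002], [-0.419, 0.908, 0.001], [-0.003, -0.0, -1.0]]
contact_force: [-0.0, 0.2, 0.9]
grip_width: 0.0592
gripper_force: 0.0
```

Request:
move_arm([
  {"claw": 1, "offset": [0, 0, 0], "turn": 0},
  {"claw": 1, "offset": [0, 0, 0], "turn": 0},
  {"claw": 1, "offset": [0, 0, 0], "turn": 0},
  {"claw": 1, "offset": [0, 0, 0], "turn": 0},
])

```text
time: 2.95
eef_pos: [0.5699, 0.2646, 0.1897]
tcp_rot: [[-0.908, -0.419, 0.002], [-0.419, 0.908, 0.003], [-0.003, 0.002, -1.0]]
contact_force: [-6.0, 6.5, 7.5]
grip_width: 0.038
gripper_force: 60.6
```

```bash
python3 - <<'E'
from h import *
w=np.load('/tmp/w1.npz'); Q=cloud(w['d'],w['K'],w['T']); c=np.array([.5694,.2642])
r=np.hypot(Q[...,0]-c[0],Q[...,1]-c[1]); a=np.degrees(np.arctan2(Q[...,1]-c[1],Q[...,0]-c[0]))
m=(Q[...,2]>.14)&(Q[...,2]<.17)&(r>.032)&(r<.075)
for lo in (-180,-90,0,90):
    k=m&(a>lo)&(a<lo+90); q=Q[k]; x=q[:,:2]-q[:,:2].mean(0); v=np.linalg.eigh(x.T@x)[1][:,1]; print(lo,k.sum(),np.median(a[k]),np.degrees(np.arctan2(v[1],v[0])), np.median(q[:,2]))
E
```

```text
-180 247 -160.76720735014217 -161.0567529230204 0.1594934974296192
-90 280 -71.8165369990781 107.41201088708698 0.159417236161717
0 188 19.307321397776075 -160.58377982803503 0.1612810444573245
90 281 110.3841439776889 111.5112850512665 0.159478279537872
```

Arm angle is 19.3°. I'll turn clockwise about 165° first, then look at the pointer.

Request:
move_arm([
  {"claw": 1, "offset": [0, 0, 0], "turn": 4},
  {"claw": 1, "offset": [0, 0, 0], "turn": 11},
  {"claw": 1, "offset": [0, 0, 0], "turn": 18},
  {"claw": 1, "offset": [0, 0, 0], "turn": 25},
  {"claw": 1, "offset": [0, 0, 0], "turn": 32},
  {"claw": 1, "offset": [0, 0, 0], "turn": 39},
  {"claw": 1, "offset": [0, 0, 0], "turn": 46},
  {"claw": 1, "offset": [0, 0, 0], "turn": 53},
])

```text
time: 3.75
eef_pos: [0.57, 0.2642, 0.1897]
tcp_rot: [[-0.879, 0.477, 0.001], [0.477, 0.879, 0.002], [-0.0, 0.003, -1.0]]
contact_force: [-7.4, 2.9, 8.6]
grip_width: 0.0382
gripper_force: 60.7
```

Request:
move_arm([
  {"claw": 1, "offset": [0, 0, 0], "turn": 7},
  {"claw": 1, "offset": [0, 0, 0], "turn": 14},
  {"claw": 1, "offset": [0, 0, 0], "turn": 21},
  {"claw": 1, "offset": [0, 0, 0], "turn": 28},
  {"claw": 1, "offset": [0, 0, 0], "turn": 35},
  {"claw": 1, "offset": [0, 0, 0], "turn": 42},
  {"claw": 1, "offset": [0, 0, 0], "turn": 49},
  {"claw": 1, "offset": [0, 0, 0], "turn": 56},
])

```text
time: 4.55
eef_pos: [0.5696, 0.2639, 0.1896]
tcp_rot: [[-0.096, 0.995, 0.001], [0.995, 0.096, 0.001], [0.001, 0.001, -1.0]]
contact_force: [-11.9, 0.8, 10.8]
grip_width: 0.0388
gripper_force: 61.0
```

Request:
move_arm([
  {"claw": 1, "offset": [0, 0, 0], "turn": 7},
  {"claw": 1, "offset": [0, 0, 0], "turn": 14},
  {"claw": 1, "offset": [0, 0, 0], "turn": 21},
  {"claw": 1, "offset": [0, 0, 0], "turn": 28},
  {"claw": 1, "offset": [0, 0, 0], "turn": 35},
  {"claw": 1, "offset": [0, 0, 0], "turn": 42},
  {"claw": 1, "offset": [0, 0, 0], "turn": 49},
  {"claw": 1, "offset": [0, 0, 0], "turn": 56},
])

```text
time: 5.35
eef_pos: [0.5692, 0.2641, 0.1896]
tcp_rot: [[0.771, 0.637, -0.0], [0.637, -0.771, 0.001], [0.0, -0.001, -1.0]]
contact_force: [-14.6, 0.8, 11.2]
grip_width: 0.0384
gripper_force: 61.1
```

```bash
python3 - <<'E'
from h import *
s=bot.state(); print(s['eef_pos'],s['tcp_rot'],s['contact_force'],s['grip_width'],s['joint_pos'])
a=[]
for n in ['wrist','scene','top']:
    p,d,K,T=grab(n); np.savez('/tmp/b'+n,p=p,d=d,K=K,T=T)
    if n=='wrist': a.append(cv2.resize(p,(400,300)))
    else:
        uv=(130,130) if n=='top' else (190,125); a.append(cv2.resize(p[uv[1]:uv[1]+90,uv[0]:uv[0]+120],(400,300),interpolation=cv2.INTER_CUBIC))
save('b.png',np.hstack(a[:2]))
E
```

```text
[0.56921633 0.26405669 0.18963477] [[ 7.71219483e-01  6.36569234e-01 -3.44665123e-04]
 [ 6.36569247e-01 -7.71219000e-01  9.20058047e-04]
 [ 3.19868355e-04 -9.28969909e-04 -9.99999517e-01]] [-14.63717621   0.83197666  11.16753205] 0.03838296695594977 [2.15204914e+01 2.89979210e+01 7.63365138e+01 5.83627047e-02
 7.46646062e+01 7.19685758e+01]
```

View pics/b.png

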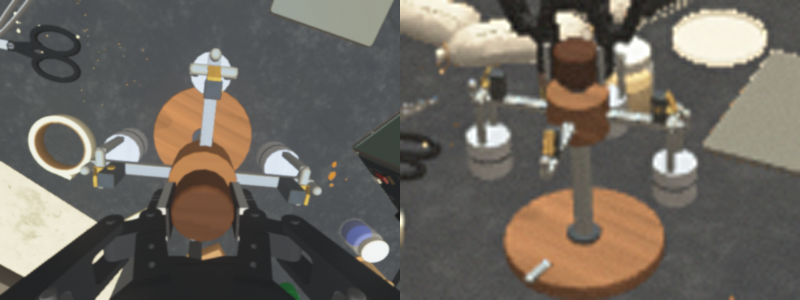

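Pointer is now visible in the scene half at crop (538,270), and the empty hook at (550,160) is about 20–25° short of it. I'll measure the pointer against the disc within the same view.

```bash
python3 - <<'E'
from h import *
s0=np.degrees(np.arctan2(.908,-.419)); s1=np.degrees(np.arctan2(-.7712,.6366)); print('turned',s1-s0,'yaw_y',s1)
for f in ('/tmp/bscene.npz','/tmp/scene.npz','/tmp/btop.npz'):
    d=np.load(f); K,T=d['K'],d['T']; Q=cloud(d['d'],K,T); hsv=cv2.cvtColor(d['p'],cv2.COLOR_RGB2HSV)
    r=np.hypot(Q[...,0]-.568,Q[...,1]-.263)
    near=(r<.085)&(abs(Q[...,2]-.019)<.008)
    v,u=np.nonzero(near&(hsv[...,1]>80)); X=np.array([ray(a,b,.018,K,T)[:2] for a,b in zip(u,v)]).astype(np.float32)
    if len(X)<100: print(f,len(X)); continue
    c,R=cv2.minEnclosingCircle(X)
    hull=cv2.convexHull(X)[:,0]; e=cv2.fitEllipse(hull)
    c2=np.array(e[0])
    m=near&(hsv[...,1]<75)&(hsv[...,2]>120)&(r>.04); n,l,st,cc=cv2.connectedComponentsWithStats(m.astype('uint8'))
    print(f,c,R,e)
    for i in range(1,n):
        if st[i,4]<4: continue
        v,u=np.nonzero(l==i); w=(hsv[...,2][v,u]).astype(float); B=np.array([ray(a,b,.021,K,T)[:2] for a,b in zip(u,v)]); bc=B.mean(0); x=B-bc; ev=np.linalg.eigh(x.T@x)[1][:,1]
        an=lambda o:np.degrees(np.arctan2(*(bc-o)[::-1]))
        print(st[i,4],cc[i],bc,'ang',an(np.array(c)),an(c2),'axis',np.degrees(np.arctan2(ev[1],ev[0])),np.ptp(x@ev))
E
```

```text
turned -165.23259699226384 yaw_y -50.4614580842379
/tmp/bscene.npz (0.5640756487846375, 0.259358674287796) 0.07806757837533951 ((0.5644033551216125, 0.2596780061721802), (0.14790411293506622, 0.15472061932086945), 144.58018493652344)
21 [230.80952381 205.61904762] [0.50179735 0.25151914] ang -172.8253976929357 -172.5750129939635 axis -168.34387872069578 0.030457333906693376
/tmp/scene.npz (0.5668390393257141, 0.2579343914985657) 0.0780620127916336 ((0.5644853115081787, 0.25988608598709106), (0.14783059060573578, 0.15344883501529694), 145.89028930664062)
20 [231.  205.5] [0.50256805 0.25156331] ang -174.33885478999403 -172.34432113168174 axis -166.67276532852208 0.0287123064954122
/tmp/btop.npz (0.5723676681518555, 0.23535138368606567) 0.06758377701044083 ((0.5723463892936707, 0.2340552806854248), (0.08207391202449799, 0.13202257454395294), 96.01689910888672)
7 [214.28571429 181.71428571] [0.62003535 0.25373183] ang 21.08641388809604 22.421126427409117 axis 122.61360336067025 0.017789716174955734
```

Request:
move_arm([
  {"claw": -0.6, "offset": [0, 0, 0], "turn": 0},
  {"claw": -1, "offset": [0, 0, 0], "turn": 0},
  {"claw": -1, "offset": [0, 0, 0], "turn": 0},
  {"claw": -1, "offset": [0, 0, -4], "turn": 0},
  {"claw": -1, "offset": [0, 0, -9], "turn": 0},
  {"claw": -1, "offset": [-6, 0, -14], "turn": 0},
  {"claw": -1, "offset": [-13, 0, -14], "turn": 0},
  {"claw": -1, "offset": [-13, 0, -14], "turn": 0},
])

```text
time: 6.3
eef_pos: [0.4688, 0.179, 0.3286]
tcp_rot: [[0.769, 0.639, 0.002], [0.639, -0.769, 0.0], [0.001, 0.001, -1.0]]
contact_force: [-0.2, -0.8, -0.2]
grip_width: 0.0854
gripper_force: 0.0
```

Request:
move_arm([
  {"claw": -1, "offset": [0, 0, 0], "turn": 0},
  {"claw": -1, "offset": [0, 0, 0], "turn": 0},
])

```text
time: 6.5
eef_pos: [0.4702, 0.1798, 0.3286]
tcp_rot: [[0.769, 0.639, 0.002], [0.639, -0.769, 0.001], [0.002, 0.001, -1.0]]
contact_force: [0.5, 0.7, -0.4]
grip_width: 0.0858
gripper_force: 0.0
```

```bash
cat > ptr.py <<'E'
from h import *
import sys
print(bot.state()['eef_pos'])
p,d,K,T=grab('wrist'); save(sys.argv[1],p); Q=cloud(d,K,T); hsv=cv2.cvtColor(p,cv2.COLOR_RGB2HSV)
r0=np.hypot(Q[...,0]-.569,Q[...,1]-.264)
m=(r0<.03)&(Q[...,2]>.215)&(Q[...,2]<.23); kc=cv2.minEnclosingCircle(Q[m][:,:2].astype(np.float32)); print('knob',kc)
m=(r0<.09)&(abs(Q[...,2]-.018)<.005); dc=cv2.minEnclosingCircle(Q[m][:,:2].astype(np.float32)); print('disc',dc)
c=np.array(dc[0])
m=(r0<.095)&(r0>.04)&(abs(Q[...,2]-.022)<.008)&(hsv[...,1]<75)&(hsv[...,2]>110); n,l,st,cc=cv2.connectedComponentsWithStats(m.astype('uint8'))
for i in range(1,n):
    if st[i,4]<25: continue
    q=Q[l==i]; B=q[:,:2]; bc=B.mean(0); x=B-bc; e=np.linalg.eigh(x.T@x)[1][:,1]
    print('ptr',st[i,4],cc[i],q.mean(0),'ang',np.degrees(np.arctan2(*(bc-c)[::-1])),'axis',np.degrees(np.arctan2(e[1],e[0])),np.ptp(x@e))
c=np.array(dc[0]) if len(sys.argv)<3 else np.array(eval(sys.argv[2]))
r=np.hypot(Q[...,0]-c[0],Q[...,1]-c[1]); a=np.degrees(np.arctan2(Q[...,1]-c[1],Q[...,0]-c[0]))
m=(Q[...,2]>.14)&(Q[...,2]<.175)&(r>.032)&(r<.075)
for k0 in (-146,-170,-56,-80,34,10,124,100):
    k=m&(abs((a-k0+180)%360-180)<11.9)
    if k.sum()<60: continue
    q=Q[k]; x=q[:,:2]-q[:,:2].mean(0); v=np.linalg.eigh(x.T@x)[1][:,1]; print(k0,k.sum(),np.median(a[k]),np.degrees(np.arctan2(v[1],v[0])),np.median(q[:,2]))
E
python3 ptr.py w2.png
```

```text
[0.47016619 0.17980556 0.32856748]
knob ((0.569953203201294, 0.26387161016464233), 0.02007315121591091)
disc ((0.5663416385650635, 0.2628861665725708), 0.07866107672452927)
ptr 139 [260.04316547 123.58992806] [0.50413943 0.25064128 0.02083761] ang -168.86336919010427 axis -167.4373712427466 0.0296131594055845
-146 345 -144.29839884097066 -145.70948109794887 0.16133304902676932
-56 537 -52.84652084745306 122.85624941669569 0.15957309743286344
34 174 32.15973036000273 -147.7340574046057 0.15935789088835578
124 544 121.04222454451774 125.97391672341975 0.15970700042968305
```

View pics/w2.png

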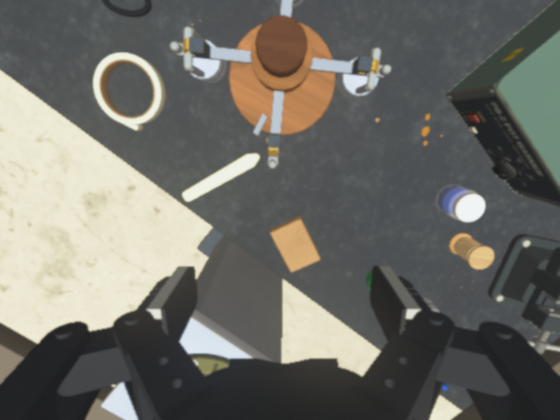

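Pointer bar is at (260,124) in the wrist view and the empty hook at (273,150). The pointer is at about −168.6° about the axis and the hook at −146°, so about 22.6° more clockwise. I'll re-grip.

Request:
move_arm([
  {"claw": -1, "offset": [5, -0.1, 0], "turn": 0},
  {"claw": -1, "offset": [10, -0.2, 0], "turn": 0},
  {"claw": -1, "offset": [12.9, -0.2, 0], "turn": 0},
  {"claw": -1, "offset": [12.9, -0.2, 5], "turn": 0},
  {"claw": -1, "offset": [12.9, -0.2, 10], "turn": 0},
  {"claw": -1, "offset": [12.9, -0.2, 13.9], "turn": 0},
  {"claw": -1, "offset": [12.9, -0.2, 13.9], "turn": 0},
  {"claw": 1, "offset": [12.9, -0.2, 13.9], "turn": 0},
])

```text
time: 7.35
eef_pos: [0.5686, 0.2647, 0.1892]
tcp_rot: [[0.769, 0.64, -0.0], [0.64, -0.769, -0.0], [-0.0, -0.0, -1.0]]
contact_force: [0.2, -0.6, 1.8]
grip_width: 0.0731
gripper_force: 0.0
```

Request:
move_arm([
  {"claw": 1, "offset": [0, 0, 0], "turn": 0},
  {"claw": 1, "offset": [0, 0, 0], "turn": 0},
  {"claw": 1, "offset": [0, 0, 0], "turn": 0},
  {"claw": 1, "offset": [0, 0, 0], "turn": 0},
  {"claw": 1, "offset": [0, 0, 0], "turn": 0},
])

```text
time: 7.85
eef_pos: [0.5691, 0.2641, 0.1913]
tcp_rot: [[0.769, 0.639, 0.005], [0.639, -0.769, 0.001], [0.004, 0.002, -1.0]]
contact_force: [1.0, -1.3, 7.0]
grip_width: 0.0383
gripper_force: 60.4
```

Request:
move_arm([
  {"claw": 1, "offset": [0, 0, 0], "turn": 6},
  {"claw": 1, "offset": [0, 0, 0], "turn": 12},
  {"claw": 1, "offset": [0, 0, 0], "turn": 18},
  {"claw": 1, "offset": [0, 0, 0], "turn": 22.6},
  {"claw": 1, "offset": [0, 0, 0], "turn": 22.6},
  {"claw": 1, "offset": [0, 0, 0], "turn": 22.6},
])

```text
time: 8.45
eef_pos: [0.569, 0.2642, 0.1913]
tcp_rot: [[0.956, 0.295, 0.004], [0.295, -0.956, 0.001], [0.004, 0.0, -1.0]]
contact_force: [0.8, 0.2, 7.4]
grip_width: 0.0385
gripper_force: 60.2
```

Request:
move_arm([
  {"claw": -0.6, "offset": [0, 0, 0], "turn": 0},
  {"claw": -1, "offset": [0, 0, 0], "turn": 0},
  {"claw": -1, "offset": [0, 0, 0], "turn": 0},
  {"claw": -1, "offset": [0, 0, -4], "turn": 0},
  {"claw": -1, "offset": [0, 0, -9], "turn": 0},
  {"claw": -1, "offset": [-6, 0, -14], "turn": 0},
  {"claw": -1, "offset": [-10, 0, -14], "turn": 0},
  {"claw": -1, "offset": [-10, 0, -14], "turn": 0},
])

```text
time: 9.25
eef_pos: [0.4701, 0.2341, 0.3314]
tcp_rot: [[0.955, 0.295, 0.003], [0.295, -0.955, 0.002], [0.004, -0.0, -1.0]]
contact_force: [0.3, 1.4, -0.1]
grip_width: 0.0852
gripper_force: 0.0
```

Request:
move_arm([
  {"claw": -1, "offset": [0, 0, 0], "turn": 0},
  {"claw": -1, "offset": [0, 0, 0], "turn": 0},
])

```text
time: 9.45
eef_pos: [0.4729, 0.2348, 0.3287]
tcp_rot: [[0.956, 0.295, 0.0], [0.295, -0.956, 0.0], [0.0, -0.0, -1.0]]
contact_force: [0.2, -0.8, -0.8]
grip_width: 0.0852
gripper_force: 0.0
```

```bash
python3 ptr.py w3.png "(.5697,.2640)"
```

```text
[0.47287935 0.23476627 0.32869141]
knob ((0.5697997808456421, 0.26389825344085693), 0.019845904782414436)
disc ((0.5700070858001709, 0.2637506425380707), 0.07494092732667923)
-170 361 -168.4862900110867 -168.5010761762163 0.16131783575902414
-80 462 -78.82266042919987 100.21523126179306 0.15958816659776198
10 557 11.03430020124375 -168.6090162346026 0.15964823155705923
100 476 101.2515246005963 102.36363833794469 0.15959696599021111
```

View pics/w3.png

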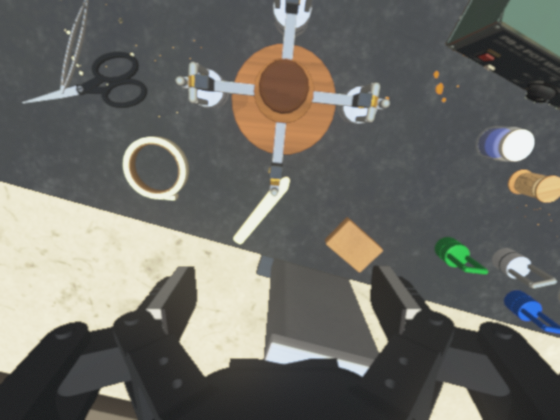

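Hook sits at −168.6°, in line with the pointer (now hidden under the hook arm), and the axis is (0.5697, 0.2639). Silver weight is visible at (515,262), between green (455,252) and blue (530,308). Next I go above the silver one.

Request:
move_arm([
  {"claw": -1, "offset": [-15.4, 37.8, 3], "turn": -15},
  {"claw": -1, "offset": [-15.4, 37.8, 3], "turn": -15},
  {"claw": -1, "offset": [-15.4, 37.8, 3], "turn": -15},
  {"claw": -1, "offset": [-15.4, 37.8, 3], "turn": -15},
  {"claw": -1, "offset": [-15.4, 37.8, 3], "turn": -15},
  {"claw": -1, "offset": [-15.4, 37.8, 3], "turn": -15},
  {"claw": -1, "offset": [-15.4, 37.8, 3], "turn": -15},
  {"claw": -1, "offset": [-15.4, 37.8, 3], "turn": -15},
])

```text
time: 10.3
eef_pos: [0.438, -0.1614, 0.2988]
tcp_rot: [[0.847, 0.532, -0.001], [0.532, -0.847, 0.001], [-0.001, -0.001, -1.0]]
contact_force: [1.4, -0.1, 0.3]
grip_width: 0.0853
gripper_force: 0.0
```

```bash
python3 - <<'E'
from h import *
s=bot.state();print(s['eef_pos'],s['dq'])
E
```

```text
[ 0.43801071 -0.16144445  0.29879621] [-59.41753485  15.86049572 -11.71181008  -0.07919848  -4.18313754
 -58.98215883]
```

Request:
move_arm([
  {"claw": -1, "offset": [0, 0, 0], "turn": 0},
  {"claw": -1, "offset": [0, 0, 0], "turn": 0},
  {"claw": -1, "offset": [0, 0, 0], "turn": 0},
])

```text
time: 10.6
eef_pos: [0.4385, -0.1586, 0.2992]
tcp_rot: [[0.846, 0.533, -0.001], [0.533, -0.846, 0.001], [-0.0, -0.001, -1.0]]
contact_force: [0.4, 0.3, 0.6]
grip_width: 0.0856
gripper_force: 0.0
```

```bash
python3 - <<'E'
from h import *
s=bot.state();print(s['eef_pos'],s['tcp_rot'][:,1],s['dq'].round(1))
p,d,K,T=grab('wrist'); save('w4.png',p); np.savez('/tmp/w4',p=p,d=d,K=K,T=T); Q=cloud(d,K,T)
sel=np.hypot(Q[...,0]-.438,Q[...,1]+.172)<.04
m=sel&(Q[...,2]>.075)&(Q[...,2]<.1); q=Q[m]; x=q[:,:2]-q[:,:2].mean(0); w,v=np.linalg.eigh(x.T@x)
mid=(q[:,:2].mean(0)+v[:,1]*((x@v[:,1]).max()+(x@v[:,1]).min())/2)
print('bar',m.sum(),q.mean(0),mid,np.degrees(np.arctan2(v[1,1],v[0,1])),np.ptp(x@v[:,1]),np.ptp(x@v[:,0]))
print(cv2.minAreaRect(q[:,:2].astype(np.float32)))
m=sel&(abs(Q[...,2]-.038)<.004); print('cyl',m.sum(),cv2.minEnclosingCircle(Q[m][:,:2].astype(np.float32)))
E
```

```text
[ 0.43846179 -0.15856883  0.2992364 ] [ 0.5326791  -0.84631685 -0.00087278] [ 1.1 -0.8  0.3 -0.1  0.  -0.1]
bar 185 [ 0.44115481 -0.17395746  0.08602992] [ 0.44138748 -0.17432711] 122.18758905645439 0.03471455796438762 0.007972061529901842
((0.4409988224506378, -0.17454548180103302), (0.007926559075713158, 0.03476832062005997), 32.879310607910156)
cyl 435 ((0.44054940342903137, -0.17441198229789734), 0.020006384700536728)
```

View pics/w4.png

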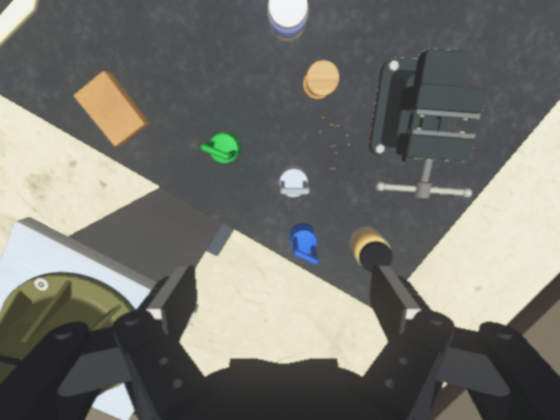

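Silver weight (293,183) is confirmed at (0.4408, −0.1743), with a cylinder radius of 20.0 mm and the bar along −57.8°, the same as the tool. Green (222,148) and blue (304,243) stay clear. Picking it up now.

Request:
move_arm([
  {"claw": -1, "offset": [-0.64, 1.45, 5], "turn": 0},
  {"claw": -1, "offset": [-0.64, 1.45, 10], "turn": 0},
  {"claw": -1, "offset": [-0.64, 1.45, 15], "turn": 0},
  {"claw": -1, "offset": [-0.64, 1.45, 20], "turn": 0},
  {"claw": -1, "offset": [-0.64, 1.45, 23.5], "turn": 0},
  {"claw": -1, "offset": [-0.64, 1.45, 25.7], "turn": 0},
  {"claw": -1, "offset": [-0.64, 1.45, 25.7], "turn": 0},
  {"claw": -0.5, "offset": [-0.64, 1.45, 25.7], "turn": 0},
])

```text
time: 11.45
eef_pos: [0.4409, -0.1742, 0.0434]
tcp_rot: [[0.846, 0.533, 0.0], [0.533, -0.846, -0.0], [0.0, 0.0, -1.0]]
contact_force: [-0.1, -0.3, 0.7]
grip_width: 0.073
gripper_force: 0.0
```

Request:
move_arm([
  {"claw": 0, "offset": [0, 0, 0], "turn": 0},
  {"claw": 0.2, "offset": [0, 0, 0], "turn": 0},
  {"claw": 1, "offset": [0, 0, 0], "turn": 0},
  {"claw": 1, "offset": [0, 0, 0], "turn": 0},
  {"claw": 1, "offset": [0, 0, 0], "turn": 0},
  {"claw": 1, "offset": [0, 0, 0], "turn": 0},
  {"claw": 1, "offset": [0, 0, 0], "turn": 0},
  {"claw": 1, "offset": [0, 0, 0], "turn": 0},
])

```text
time: 12.25
eef_pos: [0.441, -0.175, 0.0439]
tcp_rot: [[0.847, 0.532, 0.002], [0.532, -0.847, -0.001], [0.001, 0.002, -1.0]]
contact_force: [-0.5, 0.6, 7.0]
grip_width: 0.035
gripper_force: 58.6
```

Request:
move_arm([
  {"claw": 1, "offset": [0, 0, -2], "turn": 0},
  {"claw": 1, "offset": [0, 0, -5], "turn": 0},
  {"claw": 1, "offset": [0, 0, -9], "turn": 0},
  {"claw": 1, "offset": [1, -1, -13.6], "turn": 2},
  {"claw": 1, "offset": [3, -4, -13.6], "turn": 5},
  {"claw": 1, "offset": [5, -8, -13.6], "turn": 8},
  {"claw": 1, "offset": [7, -11.8, -13.6], "turn": 11},
  {"claw": 1, "offset": [9, -15.6, -13.6], "turn": 14},
])

```text
time: 13.05
eef_pos: [0.433, 0.0067, 0.1793]
tcp_rot: [[0.951, 0.309, 0.001], [0.309, -0.951, -0.0], [0.001, 0.0, -1.0]]
contact_force: [0.5, 0.0, -1.6]
grip_width: 0.0349
gripper_force: 59.8
```

```bash
cat > go.py <<'E'
from h import *
import sys
# usage: go.py x y z yaw  -> offset (cm) and turn, plus state
s=bot.state(); R=s['tcp_rot']; t=np.array([float(a) for a in sys.argv[1:4]]); y=np.degrees(np.arctan2(R[1,1],R[0,1]))
print('off',((R.T@(t-s['eef_pos']))*100).round(2),'turn',round(y-float(sys.argv[4]),2),'yaw',y.round(2),'F',s['contact_force'].round(1),'pos',s['eef_pos'].round(4),'w',s['grip_width'],s['time'],s['dq'].round(0))
E
python3 go.py .426 .235 .18 -78.6
```

```text
off [  6.39 -21.93  -0.07] turn 6.6 yaw -72.0 F [ 0.5  0.  -1.6] pos [0.433  0.0067 0.1793] w 0.03487941151852787 13.05 [56. -6.  6.  0. -1. 85.]
```

Request:
move_arm([
  {"claw": 1, "offset": [1.3, -4.5, 0], "turn": 2},
  {"claw": 1, "offset": [2.6, -9, 0], "turn": 4},
  {"claw": 1, "offset": [3.9, -13.5, 0], "turn": 6.6},
  {"claw": 1, "offset": [5.2, -18, 0], "turn": 6.6},
  {"claw": 1, "offset": [6, -20.5, 0], "turn": 6.6},
  {"claw": 1, "offset": [6.3, -22, 0], "turn": 6.6},
  {"claw": 1, "offset": [6.3, -22, 0], "turn": 6.6},
  {"claw": 1, "offset": [6.3, -22, 0], "turn": 6.6},
])

```text
time: 13.85
eef_pos: [0.4247, 0.2337, 0.1789]
tcp_rot: [[0.98, 0.201, 0.0], [0.201, -0.98, -0.0], [0.0, 0.0, -1.0]]
contact_force: [0.9, 0.2, -1.2]
grip_width: 0.0348
gripper_force: 59.8
```

```bash
python3 go.py .426 .235 .146 -78.6; python3 - <<'E'
from h import *
a=[]
p,d,K,T=grab('wrist'); Q=cloud(d,K,T); np.savez('/tmp/w5',p=p,d=d,K=K,T=T)
c=np.array([.5697,.2639]); th=np.radians(-168.6); u=np.array([np.cos(th),np.sin(th)]); n=np.array([-u[1],u[0]])
X=Q[...,:2]-c; r=X@u; t=X@n; z=Q[...,2]
m=(r>.03)&(r<.115)&(abs(t)<.012)&(z>.14)&(z<.2)
for lo in np.arange(.03,.115,.005):
    k=m&(r>=lo)&(r<lo+.005)
    if k.sum()>5: print(round(lo,3),k.sum(),'z max/med',np.percentile(z[k],95).round(4),np.median(z[k]).round(4),'t',t[k].min().round(4),t[k].max().round(4))
# held bar relative to TCP
s=bot.state(); m=(np.linalg.norm(Q-np.array([*s['eef_pos'][:2],s['eef_pos'][2]+.04]),axis=2)<.03)
q=Q[m]; print('loop',len(q),np.median(q,0) if len(q) else '')
save('w5.png',np.hstack([cv2.resize(p,(400,300)),cv2.resize(p[60:270,140:420],(400,300))]))
E
```

```text
off [ 0.16 -0.1   3.29] turn 0.19 yaw -78.41 F [ 0.9  0.2 -1.2] pos [0.4247 0.2337 0.1789] w 0.034776707073821675 13.85 [-1. -0.  0.  0. -0. -0.]
0.03 257 z max/med 0.1623 0.1612 t -0.0049 0.0047
0.035 246 z max/med 0.1624 0.1612 t -0.0049 0.0048
0.04 237 z max/med 0.1625 0.1613 t -0.0049 0.0048
0.045 239 z max/med 0.1623 0.1612 t -0.005 0.0049
0.05 222 z max/med 0.1624 0.1612 t -0.0051 0.0044
0.055 213 z max/med 0.1623 0.1612 t -0.0051 0.0045
0.06 209 z max/med 0.1624 0.1612 t -0.0052 0.0045
0.065 259 z max/med 0.1883 0.187 t -0.0059 0.0057
0.07 343 z max/med 0.1883 0.1872 t -0.0069 0.0058
0.075 314 z max/med 0.1897 0.1874 t -0.0069 0.0054
0.08 201 z max/med 0.19 0.1865 t -0.0047 0.0042
0.085 138 z max/med 0.1798 0.1758 t -0.0048 0.0048
0.09 207 z max/med 0.1733 0.1621 t -0.0049 0.0048
0.095 154 z max/med 0.1745 0.1733 t -0.0049 0.0043
loop 5270 [0.43017416 0.23376248 0.21942426]
```

View pics/w5.png

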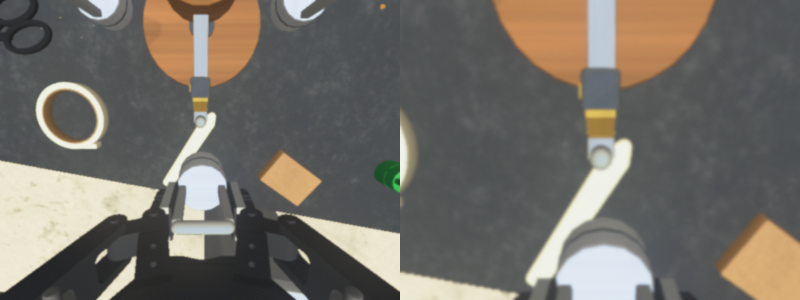

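The hook is well centred (|t| about 0.3 mm), with its seat at about z = 0.161, the tip in the left half at (200,120) and the held bar at (203,227). Next I measure the bar relative to the hook in the same frame.

```bash
python3 - <<'E'
from h import *
w=np.load('/tmp/w5.npz'); Q=cloud(w['d'],w['K'],w['T']); c=np.array([.5697,.2639]); th=np.radians(-168.6); u=np.array([np.cos(th),np.sin(th)]); n=np.array([-u[1],u[0]])
X=Q[...,:2]-c; r=X@u; t=X@n; z=Q[...,2]
e=np.array([.4247,.2337])-c; print('tcp r,t',e@u,e@n)
m=np.zeros(r.shape,bool); m[295:340,225:340]=1
m&=(z>.214)&(z<.232)&(abs(t-e@n)<.025)&(abs(r-e@u)<.012)
print(m.sum(),'r',np.percentile(r[m],[2,50,98]),'t',np.percentile(t[m],[1,50,99]),'z',np.percentile(z[m],[5,50,95]))
A=np.polyfit(t[m],r[m],1); print('bar tilt deg',np.degrees(np.arctan(A[0])))
k=(r>.094)&(r<.106)&(abs(t)<.006)&(z>.165)&(z<.18); print('tip',k.sum(),np.percentile(r[k],[2,50,98]),np.median(t[k]))
k=(r>.06)&(r<.086)&(abs(t)<.007)&(z>.183)&(z<.193); print('block',np.percentile(r[k],[2,98]))
E
```

```text
tcp r,t 0.14810857199959923 0.0009438751186027183
2552 r [0.13935086 0.14558199 0.15672275] t [-0.0184827   0.00120618  0.0210492 ] z [0.21605263 0.2208001  0.22310162]
bar tilt deg 0.09155447589306853
tip 169 [0.09417538 0.09651382 0.09978398] 5.507801949435326e-05
block [0.06710627 0.08310807]
```

```bash
python3 - <<'E'
from h import *
w=np.load('/tmp/w5.npz'); Q=cloud(w['d'],w['K'],w['T']); c=np.array([.5697,.2639]); th=np.radians(-168.6); u=np.array([np.cos(th),np.sin(th)]); n=np.array([-u[1],u[0]])
X=Q[...,:2]-c; r=X@u; t=X@n; z=Q[...,2]
for zl in (.2165,.2185,.22,.2215):
    m=(abs(t)<.010)&(r>.13)&(r<.165)&(z>zl)&(z<.228); print(zl,m.sum(),np.percentile(r[m],[1,50,99]).round(4),np.percentile(z[m],[50,99]).round(4))
m=(abs(r-.147)<.004)&(abs(t)<.03)&(z>.2185)&(z<.226); print('t range',t[m].min(),t[m].max())
E
python3 go.py .426 .235 .146 -78.6
```

```text
0.2165 1054 [0.1435 0.1458 0.1507] [0.2218 0.2236]
0.2185 978 [0.1435 0.146  0.1507] [0.2219 0.2236]
0.22 833 [0.1437 0.1464 0.1508] [0.2221 0.2237]
0.2215 610 [0.144  0.1472 0.1507] [0.2224 0.2238]
t range -0.017967400665998685 0.020782653694913777
off [ 0.15 -0.14  3.29] turn 0.14 yaw -78.46 F [ 0.1  0.2 -1.7] pos [0.4248 0.2333 0.1789] w 0.03488062789451711 13.9 [-1. -0.  0.  0. -0.  0.]
```

Request:
move_arm([
  {"claw": 1, "offset": [0, -0.12, 1.5], "turn": 0},
  {"claw": 1, "offset": [0, -0.12, 3.1], "turn": 0},
  {"claw": 1, "offset": [1.5, -0.12, 3.1], "turn": 0},
  {"claw": 1, "offset": [3, -0.12, 3.1], "turn": 0},
  {"claw": 1, "offset": [4.5, -0.12, 3.1], "turn": 0},
  {"claw": 1, "offset": [5.6, -0.12, 3.1], "turn": 0},
  {"claw": 1, "offset": [6.05, -0.12, 3.1], "turn": 0},
  {"claw": 1, "offset": [6.05, -0.12, 3.1], "turn": 0},
])

```text
time: 14.7
eef_pos: [0.4841, 0.2465, 0.1477]
tcp_rot: [[0.98, 0.199, -0.0], [0.199, -0.98, -0.0], [-0.0, 0.0, -1.0]]
contact_force: [0.7, -0.2, -0.9]
grip_width: 0.0352
gripper_force: 59.9
```

Request:
move_arm([
  {"claw": 1, "offset": [0, 0, 0], "turn": 0},
  {"claw": 1, "offset": [0, 0, 0], "turn": 0},
])

```text
time: 14.9
eef_pos: [0.4834, 0.247, 0.1477]
tcp_rot: [[0.98, 0.2, -0.0], [0.2, -0.98, -0.0], [-0.0, 0.0, -1.0]]
contact_force: [0.0, -0.0, -0.4]
grip_width: 0.0351
gripper_force: 59.9
```

```bash
python3 go.py .426 .235 .146 -78.6; python3 - <<'E'
from h import *
e=bot.state()['eef_pos'][:2]-np.array([.5697,.2639]); th=np.radians(-168.6); u=np.array([np.cos(th),np.sin(th)]); print('bar r,t',e@u-.0009,e@[-u[1],u[0]])
E
```

```text
off [-5.87  0.02  0.18] turn 0.15 yaw -78.45 F [ 0.  -0.  -0.4] pos [0.4834 0.247  0.1477] w 0.03506448530583541 14.9 [ 0.  0. -0. -0.  0.  0.]
bar r,t 0.08699623034417955 -0.00046208508285784596
```

Request:
move_arm([
  {"claw": 1, "offset": [0, 0, 0.2], "turn": 0},
  {"claw": 1, "offset": [0, 0, 0.4], "turn": 0},
  {"claw": 1, "offset": [0, 0, 0.6], "turn": 0},
  {"claw": 1, "offset": [0, 0, 0.8], "turn": 0},
  {"claw": 1, "offset": [0, 0, 0.8], "turn": 0},
])

```text
time: 15.4
eef_pos: [0.4836, 0.2472, 0.1393]
tcp_rot: [[0.98, 0.2, -0.001], [0.2, -0.98, -0.0], [-0.001, 0.0, -1.0]]
contact_force: [-2.5, 0.3, -0.6]
grip_width: 0.0353
gripper_force: 60.1
```

Request:
move_arm([
  {"claw": 1, "offset": [0, 0, 0.1], "turn": 0},
  {"claw": 1, "offset": [0, 0, 0.2], "turn": 0},
  {"claw": 1, "offset": [0, 0, 0.3], "turn": 0},
  {"claw": 1, "offset": [0, 0, 0.4], "turn": 0},
  {"claw": 1, "offset": [0, 0, 0.4], "turn": 0},
])

```text
time: 15.9
eef_pos: [0.4837, 0.2472, 0.1355]
tcp_rot: [[0.98, 0.2, -0.0], [0.2, -0.98, -0.0], [-0.0, 0.0, -1.0]]
contact_force: [-2.6, -0.7, 1.7]
grip_width: 0.035
gripper_force: 60.2
```

Request:
move_arm([
  {"claw": 1, "offset": [0, 0, 0.1], "turn": 0},
  {"claw": 1, "offset": [0, 0, 0.2], "turn": 0},
  {"claw": 1, "offset": [0, 0, 0.3], "turn": 0},
  {"claw": 1, "offset": [0, 0, 0.4], "turn": 0},
  {"claw": 1, "offset": [0, 0, 0.4], "turn": 0},
])

```text
time: 16.4
eef_pos: [0.4835, 0.2471, 0.1311]
tcp_rot: [[0.98, 0.2, -0.001], [0.2, -0.98, -0.0], [-0.001, 0.0, -1.0]]
contact_force: [-2.8, 0.6, -1.1]
grip_width: 0.0348
gripper_force: 60.1
```

Request:
move_arm([
  {"claw": 1, "offset": [0, 0, 0.1], "turn": 0},
  {"claw": 1, "offset": [0, 0, 0.2], "turn": 0},
  {"claw": 1, "offset": [0, 0, 0.2], "turn": 0},
])

```text
time: 16.7
eef_pos: [0.4836, 0.2471, 0.1292]
tcp_rot: [[0.98, 0.2, -0.001], [0.2, -0.98, -0.0], [-0.001, 0.0, -1.0]]
contact_force: [-2.1, -0.2, -2.5]
grip_width: 0.0347
gripper_force: 60.0
```

Request:
move_arm([
  {"claw": 1, "offset": [0, 0, 0.1], "turn": 0},
  {"claw": 1, "offset": [0, 0, 0.2], "turn": 0},
  {"claw": 1, "offset": [0, 0, 0.2], "turn": 0},
])

```text
time: 17.0
eef_pos: [0.4837, 0.2471, 0.1274]
tcp_rot: [[0.98, 0.2, -0.0], [0.2, -0.98, -0.0], [-0.0, 0.0, -1.0]]
contact_force: [-2.7, -0.4, -4.3]
grip_width: 0.0353
gripper_force: 59.9
```

Request:
move_arm([
  {"claw": 1, "offset": [0, 0, 0.05], "turn": 0},
  {"claw": 1, "offset": [0, 0, 0.1], "turn": 0},
  {"claw": 1, "offset": [0, 0, 0.1], "turn": 0},
])

```text
time: 17.3
eef_pos: [0.484, 0.2473, 0.1267]
tcp_rot: [[0.98, 0.2, 0.001], [0.2, -0.98, 0.0], [0.001, -0.0, -1.0]]
contact_force: [-0.5, -1.0, -3.7]
grip_width: 0.0353
gripper_force: 59.8
```

Request:
move_arm([
  {"claw": 1, "offset": [0, 0, 0.05], "turn": 0},
  {"claw": 1, "offset": [0, 0, 0.1], "turn": 0},
  {"claw": 1, "offset": [0, 0, 0.1], "turn": 0},
])

```text
time: 17.6
eef_pos: [0.4839, 0.2472, 0.1257]
tcp_rot: [[0.98, 0.2, 0.0], [0.2, -0.98, 0.0], [0.0, -0.0, -1.0]]
contact_force: [-0.6, 0.3, -1.1]
grip_width: 0.035
gripper_force: 59.8
```

Request:
move_arm([
  {"claw": 1, "offset": [0, 0, 0.04], "turn": 0},
  {"claw": 1, "offset": [0, 0, 0.04], "turn": 0},
])

```text
time: 17.8
eef_pos: [0.4839, 0.2473, 0.1254]
tcp_rot: [[0.98, 0.2, 0.0], [0.2, -0.98, 0.0], [0.0, -0.0, -1.0]]
contact_force: [0.6, -0.3, 1.0]
grip_width: 0.0352
gripper_force: 60.0
```

Request:
move_arm([
  {"claw": 1, "offset": [0, 0, 0.04], "turn": 0},
  {"claw": 1, "offset": [0, 0, 0.04], "turn": 0},
])

```text
time: 18.0
eef_pos: [0.484, 0.2473, 0.1253]
tcp_rot: [[0.98, 0.2, 0.001], [0.2, -0.98, 0.0], [0.001, -0.0, -1.0]]
contact_force: [-1.2, 0.0, 4.9]
grip_width: 0.0352
gripper_force: 60.4
```

Request:
move_arm([
  {"claw": 1, "offset": [0, 0, 0.04], "turn": 0},
  {"claw": 1, "offset": [0, 0, 0.04], "turn": 0},
])

```text
time: 18.2
eef_pos: [0.484, 0.2473, 0.1252]
tcp_rot: [[0.98, 0.2, 0.001], [0.2, -0.98, 0.0], [0.001, -0.0, -1.0]]
contact_force: [-3.5, -1.0, 8.2]
grip_width: 0.0351
gripper_force: 60.8
```

Seat felt at TCP z = 0.1253. Pressing to about 10 N and holding.

Request:
move_arm([
  {"claw": 1, "offset": [0, 0, 0.02], "turn": 0},
  {"claw": 1, "offset": [0, 0, 0.02], "turn": 0},
  {"claw": 1, "offset": [0, 0, 0.02], "turn": 0},
  {"claw": 1, "offset": [0, 0, 0.02], "turn": 0},
])

```text
time: 18.6
eef_pos: [0.4841, 0.2473, 0.1251]
tcp_rot: [[0.98, 0.2, 0.001], [0.2, -0.98, 0.0], [0.001, -0.0, -1.0]]
contact_force: [-3.7, -1.9, 9.8]
grip_width: 0.0349
gripper_force: 60.8
```

Request:
move_arm([
  {"claw": 1, "offset": [0, 0, 0], "turn": 0},
  {"claw": 1, "offset": [0, 0, 0], "turn": 0},
  {"claw": 1, "offset": [0, 0, 0], "turn": 0},
  {"claw": 1, "offset": [0, 0, 0], "turn": 0},
  {"claw": 1, "offset": [0, 0, 0], "turn": 0},
  {"claw": 1, "offset": [0, 0, 0], "turn": 0},
])

```text
time: 19.2
eef_pos: [0.4841, 0.2473, 0.1251]
tcp_rot: [[0.98, 0.2, 0.001], [0.2, -0.98, 0.0], [0.001, -0.0, -1.0]]
contact_force: [-3.3, -1.6, 9.4]
grip_width: 0.0351
gripper_force: 60.8
```

Request:
move_arm([
  {"claw": 1, "offset": [0, 0, -0.06], "turn": 0},
  {"claw": 1, "offset": [0, 0, -0.06], "turn": 0},
  {"claw": -0.3, "offset": [0, 0, -0.06], "turn": 0},
  {"claw": -0.8, "offset": [0, 0, -0.06], "turn": 0},
  {"claw": -0.8, "offset": [0, 0, -0.06], "turn": 0},
  {"claw": -0.8, "offset": [0, 0, -0.06], "turn": 0},
  {"claw": -0.8, "offset": [0, 0, -0.06], "turn": 0},
])

```text
time: 19.9
eef_pos: [0.4838, 0.2472, 0.1247]
tcp_rot: [[0.98, 0.2, -0.0], [0.2, -0.98, -0.0], [-0.0, 0.0, -1.0]]
contact_force: [-0.1, -0.2, 0.5]
grip_width: 0.0766
gripper_force: 0.0
```

Request:
move_arm([
  {"claw": -0.8, "offset": [0, 0, -2], "turn": 0},
  {"claw": -0.8, "offset": [0, 0, -5], "turn": 0},
  {"claw": -0.8, "offset": [0, 0, -9], "turn": 0},
  {"claw": -0.8, "offset": [-4, 0, -13], "turn": 0},
  {"claw": -0.8, "offset": [-8, 0, -16], "turn": 0},
  {"claw": -0.8, "offset": [-8, 0, -16], "turn": 0},
  {"claw": -0.8, "offset": [-8, 0, -16], "turn": 0},
  {"claw": -0.8, "offset": [-8, 0, -16], "turn": 0},
])

```text
time: 20.7
eef_pos: [0.4058, 0.2312, 0.2839]
tcp_rot: [[0.98, 0.2, -0.001], [0.2, -0.98, -0.001], [-0.001, 0.0, -1.0]]
contact_force: [0.3, 0.0, -0.9]
grip_width: 0.0768
gripper_force: 0.0
```

```bash
sed -i 's/(abs(Q\[...,2\]-.018)<.005)/(abs(Q[...,2]-.018)<.003)/' ptr.py; python3 ptr.py w6.png "(.5697,.2640)"; python3 - <<'E'
from h import *
p=imaging.grab_frame('scene')[0]; w=cv2.imread('pics/w6.png')[:,:,::-1]
save('f.png',np.hstack([cv2.resize(w[20:230,140:420],(400,300),interpolation=cv2.INTER_CUBIC),cv2.resize(p[125:215,190:310],(400,300),interpolation=cv2.INTER_CUBIC)]))
E
```

```text
[0.40577197 0.23119479 0.28388252]
knob ((0.0, 0.0), 0.0)
disc ((0.5694491267204285, 0.2637624442577362), 0.07446308434009552)
-170 531 -168.82389985437064 -168.26515787037926 0.16126312990120223
-80 345 -83.42760074301184 100.03312978220124 0.1589004253989892
100 305 106.1309736085994 102.21450523566588 0.15825703707556707
```

View pics/f.png

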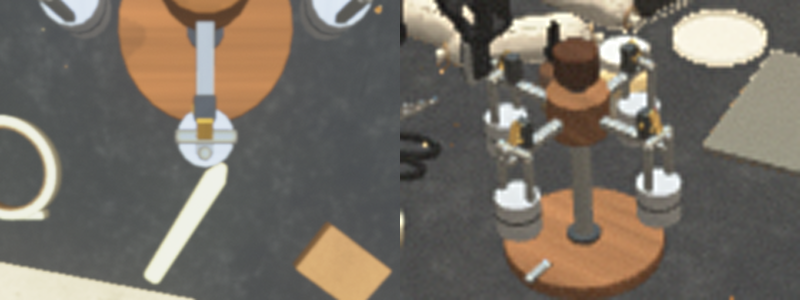

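The final view shows the weight hanging with the brass catch at (205,127) over the bar at (205,137), and the hook still in line with the pointer at −168.6°. The gripper is clear, so I'm handing in.

```bash
python3 -c "
from h import *
print(job.sign_off())"
```

```text
the job is handed in; nothing more can be done
None
```

I turned the empty hook to the front pointer (about −168.6° by camera) and hung the loose silver weight on it, pressing it home at about 10 N until the catch closed over the loop. I let go, touched nothing else, and handed the job in at about 21 s.

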